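# Load the spare rollers into the storage tray

## Robot

A 7-joint arm with a two-finger parallel gripper is mounted at the origin on a cart in front of the work surface, level with it; the furniture and walls round the work are solid. World frame = base frame: x ahead of the robot, y to its left, z up, the work surface at z = 0. Lengths are in m, angles in rad, forces in N, time in s.
With the tool pointing down it reaches from about 0.425 to 0.95 m from the base axis. Payload 4.7 kg.
Tool frame: the origin (TCP) lies on the centre line of the jaws, within the pads' length; the fingertips stand 11 mm ahead of it and the grasp point (between the pads) lies 8 mm behind it; z points along the fingers, x is the direction in which the jaws open and shut, and the axes are right-handed (so a half turn about z gives the same grasp; the last joint's range is limited). The gripper opens to 87 mm and grips with 3 to 60 N. Pads are 19 mm wide; open, the fingers measure 117 mm over their backs; the gripper's body (75 mm by 190 mm) begins 51 mm behind the grasp point.
Start: joints at [-1.252, 0.469, -0.049, 1.532, 0.024, 1.141, -0.082], TCP at [0.23, 0.635, 0.234] pointing down, gripper open.
Joint ranges: [-2.59, 2.59], [-0.33, 1.99], [-1.39, 1.29], [0.1, 2.45], [-1.04, 4.18], [0.21, 1.99], [-2.66, 2.66]. Speed limits (rad/s): [2.57, 2.57, 3.14, 3.14, 3.14, 3.14, 3.14].

## Interface

Orientations are given as [roll, pitch, yaw] about the fixed x, y, z axes, in that order (R = Rz(yaw) Ry(pitch) Rx(roll)).
In Python, from workcell import r, cams, workorder gives the robot as it stands.
- The arm moves only by the tool carry_out, never from a script. Its argument "steps" is a list that holds one entry, the list of rows, each a list of 7 numbers: the shift along the tool's x, y, z in cm, then the turn, a rotation vector about the tool's x, y, z in degrees, then the closure, from -1 (fully open) to 1 (shut). A call has 1 to 12 rows; each row is the pose to reach, as a shift and turn from the pose commanded when the call began, along the tool's axes at that moment; what a row does not reach only later rows make up. A row lasts 1/10 s, in which the tool goes at most 50 mm and 8.59 degrees, less where a joint would pass 70% of its speed; a pose out of reach is approached as far as the arm can. A call with a gripper value outside its range is refused whole. The fingers move at their own pace and stop on an object; "newtons" is the grip in N (left out, the last holds). Time passes only in rows, so rows that repeat a pose let the fingers close. It gives the time, the measured TCP pose, the force and the opening at its end, in the units of the state.
- r.get_obs(): the state, without advancing time (a new reading comes with each control period).
- cams.snapshot(name): name is "scene" or "top"; returns (picture, depth): 400x640x3 uint8, blue, green, red; 400x640 float32, m along the optical axis (not along the pixel's ray), 0 where there is no reading.
- cams.camera_model(name): a dict with "fx", "fy", "cx", "cy" (pixels), "R" (3x3) and "t" (3): a world point X has camera coordinates R X + t. Camera axes: x right, y down, z forward; pixel columns grow to the right and rows downward; lengths in m; the calibration is good to about 2 mm. A picture is of the moment at which its call begins. camera_model takes no time and is no camera call.
- workorder.hand_in(): hands the job in, once; it reports no verdict.
The state is a dict: "time_s": time; "q": joint angles; "qvel": joint speeds; "tau": joint torques, N m; "tool_pos": TCP position; "tool_rot": TCP orientation; "force": force on the tool from outside, world axes, zero at the start; "wrist_torque": the same for the moment, N m; "gripper_width": finger opening in m.
Only numpy, scipy, OpenCV 4.12 (cv2) and the standard library are available. Lean on these libraries where they do the work, as an engineer would, in place of code of your own. Each camera call takes 0.05 s, during which the arm holds its last target. There are 200 camera calls.

## Task

Put the spare rollers away in the roller tray. Draw the bolt that closes its mouth, press the spring button and slide the sleeve with its fence to the long setting, until the button pops up through the sleeve's other hole. Then set each roller on the open part of the lane, across it, roll it into the bay (never carry a roller over the mouth or the bay) until it lies wholly beyond the scribed line, and when all are in, slide the bolt fully home into its keeper; leave the other things on the table where they are.

Things in the scene. Friction and masses are not known exactly. Their poses are not given: they have to be found in the camera images.
- tray_mouth (a point): Roller tray, a wooden board 10 mm thick fixed to the table. This point: middle of the lane's floor at the mouth, where the bolt crosses. x runs level along the lane into the bay (x < 0: open part), y across it, z up. Two steel rails 26 mm high, inner faces at y = -43 and 43 mm, line the lane from x = -150 to 200 mm. All x, y below are in this frame.
- lane_end (a point): Middle of the lane's floor at its open end (x = -146 mm), inside a low cross lip, 8 mm high, that keeps rollers from running off. Axes as tray_mouth.
- line (a point): Middle of the dark scribed line across the lane's floor, at x = 26 mm in the bay; axes as tray_mouth. A roller is wholly beyond the line when its centre is 15 mm or more past it along x.
- keeper (a point): Mouth of the bolt's keeper, a steel bracket on the +y side of the lane at x = 0 (34 mm wide, 16 mm deep, top 30 mm above the lane's floor); this point is on the bolt's axis, at y = 51 mm.
- bolt_knob (a point): Centre of the bolt's upright knob, 16 mm in diameter, 26 mm high, 69 mm above the lane's floor, at x = 0. A 9 mm stem joins it to the bolt, a 12 mm round bar, 17 mm above the floor, that slides along y in a barrel (x = -17 to 17, y = -57 to -187 mm, top 26 mm above the floor).
- bolt (a joint): How far the bolt is drawn towards -y (m): 0 fully home (tip 9 mm into the keeper, knob at y = -67 mm), 0.105 fully drawn; from 0.103 on it leaves the lane free. Friction about 2.5 N; it stays where it is left.
- button_top (a point): Top centre of the spring button on the fixed inner tube at x = 110, y = -80 mm; up through a round 22 mm hole in the sleeve's top, standing 8 mm proud. 18 mm in diameter, chamfered 45 degrees to an 8 mm top. Pressing it flush with the sleeve takes 4 to 5 N; then the sleeve, pushed with some 10 N, rides over the chamfer and holds the button down.
- button (a joint): How far the button is pressed down (m): 0 up, 0.008 flush with the sleeve's top, about 0.011 when held down under the sleeve's 3 mm wall, at most 0.0125.
- sleeve_top (a point): Centre of the top face of the sleeve, a square tube 34 mm wide, 110 mm long, that slides along x over the inner tube (which runs from x = 19 to 207 mm at y = -80 mm). The top face is 42 mm above the lane's floor; its two holes lie 30 mm to +x and 30 mm to -x of this point. Axes as tray_mouth.
- flange (a point): Middle of the -x face of the sleeve's push flange, a plate 34 mm wide, 6 mm thick, rising 18 mm above the sleeve's top; this point is 8 mm above that top, 45 mm to +x of sleeve_top. In the short setting it stands 15 mm past the button's centre. Push here towards +x.
- sleeve (a joint): Place of the sleeve along x (m): 0 short setting (button up in the hole beside the flange), 0.060 long setting (button up in the other hole), with some 2 mm of play either way; stops at -0.003 and 0.066. Friction 2 N, about 4 N with the button held down.
- fence (a point): Middle of the -x face of the fence, a plate across the lane carried by the sleeve, 36 mm high, at x = 94 mm in the short and 154 mm in the long setting; in the long one four rollers fit, with 8 mm to spare, between it and the line.
- roller1_center (a point): Loose roller: rubber on a steel core, a plain cylinder 30 mm in diameter, 80 mm long, about 0.14 kg, lying on the table right of the tray or behind its open end; this point is its centre, its own y the roller's axis. It rolls with some drag and soon stops. Two to four of roller1 to roller4 are there.
- roller2_center (a point): As roller1_center.
- roller3_center (a point): As roller1_center.
- roller4_center (a point): As roller1_center.
- batten: A low wooden batten, 300 x 14 x 16 mm, screwed down along the right edge of the table so that rollers do not run off; origin at the centre of its underside, x along it.
- brayer: Bystander: an ink roller with an orange handle, lying, 132 x 269 x 86 mm; origin at the centre of its underside.
- type_block: Bystander: a small dark metal block of type lines, 45 x 32 x 26 mm; origin at the centre of its underside.
- furniture_h: Bystander: a grey metal block with H ends, 50 x 82 x 26 mm; origin at the centre of its underside.
Mind the look-alikes: they are no part of the job. Leave any pink look-alike of the part that bears roller2_center alone.

How it is judged:
By the outcome, as a careful person would: the job done as asked, in the order asked, and still so for the second after the job is handed in, with the robot touching nothing.
Of roller1, roller2, roller3, roller4 only 2 to 4 are there at a start; the rules pass over those that are not, and their reading is None.
At some moment in a run one of roller1, roller2, roller3, roller4 may be knocked a few centimetres aside while the robot is not near it.
Once in a run the grip may slacken for a moment while it holds something.
It also fails if it takes over 210 s, if anything falls off the work surface, if the arm or the gripper's body presses on something with over 40 N, if the wrist force passes 120 N, or if a joint passes its speed limit or range.

## Working session

There is one attempt and no reset: what is moved stays moved. The work goes in short steps, Python scripts to look and compute and a tool call to move; the robot and the scene stay as the last step left them, time stands still between calls to the robot, and variables do not carry over. Pictures are saved under pics/ and viewed, about 12 in all and at most 16, crops included, and the job is handed in when it is done.

Besides the shell and the picture viewer there is one more tool, called after "Emit:" as name(argument=value, ...), one argument or row to a line, values as JSON. carry_out: Moves the arm, as the interface text tells. Its arguments: {"type":"object","properties":{"steps":{"type":"array"},"newtons":{"type":"number"}},"required":["steps"]}

```bash
ls; mkdir -p pics; cat > h.py <<'E'
import numpy as np, cv2
from workcell import r, cams, workorder
from scipy.spatial.transform import Rotation as Ro
def snap(n,f):
    p,d=cams.snapshot(n); cv2.imwrite(f'pics/{f}.png',p); np.save(f'pics/{f}.npy',d); return p,d
def w(n,u,v,d):
    m=cams.camera_model(n); c=np.array([(u-m['cx'])/m['fx'],(v-m['cy'])/m['fy'],1])*d
    return np.array(m['R']).T@(c-np.array(m['t']))
def wz(n,u,v,z):
    a=w(n,u,v,0.); b=w(n,u,v,1.); return a+(b-a)*(z-a[2])/(b[2]-a[2])
def px(n,X):
    m=cams.camera_model(n); c=np.array(m['R'])@np.array(X)+np.array(m['t']); return c[0]/c[2]*m['fx']+m['cx'],c[1]/c[2]*m['fy']+m['cy']
E
python3 - <<'E'
from h import *
for n in('scene','top'):
    snap(n,n+'0'); m=cams.camera_model(n); print(n,m)
print(r.get_obs())
E
```

```text
pics
scene {'fx': 369.92955450320244, 'fy': 369.92955450320244, 'cx': 321.7094052685377, 'cy': 206.2123609979697, 'R': array([[ 5.53682126e-01, -8.32727836e-01,  6.74158510e-04],
       [-3.58077662e-01, -2.38817187e-01, -9.02633225e-01],
       [ 7.51808813e-01,  4.99530482e-01, -4.30410045e-01]]), 't': array([-0.37851577,  0.26838154,  0.57174344])}
top {'fx': 383.61707454885124, 'fy': 383.61707454885124, 'cx': 319.74128771015376, 'cy': 194.59351869135716, 'R': array([[ 0.01705796, -0.99984291, -0.00481503],
       [-0.9949217 , -0.01649584, -0.09929099],
       [ 0.09919597,  0.00648428, -0.99504679]]), 't': array([-0.05562866,  0.61933352,  0.98381015])}
{'time_s': 0.1, 'q': array([-1.25191517,  0.46936461, -0.04857338,  1.53355305,  0.02412781,
        1.14099627, -0.08228982]), 'qvel': array([-0.00028793, -0.00306535, -0.00010783, -0.00384335, -0.00170888,
        0.00034313, -0.00040552]), 'tau': array([ 1.00818361e-03, -5.09170103e+01, -8.09081993e-02, -2.36828631e+01,
       -6.14987570e-02,  3.44442471e-02,  7.32576905e-05]), 'tool_pos': array([0.22988099, 0.63410861, 0.23261078]), 'tool_rot': array([3.14149824e+00, 1.73237237e-03, 1.22304618e+00]), 'force': array([-0.2593663 ,  0.28229971,  0.63762345]), 'wrist_torque': array([0.02330602, 0.00340391, 0.05179578]), 'gripper_width': 0.08687341606358859}
```

View pics/top0.png

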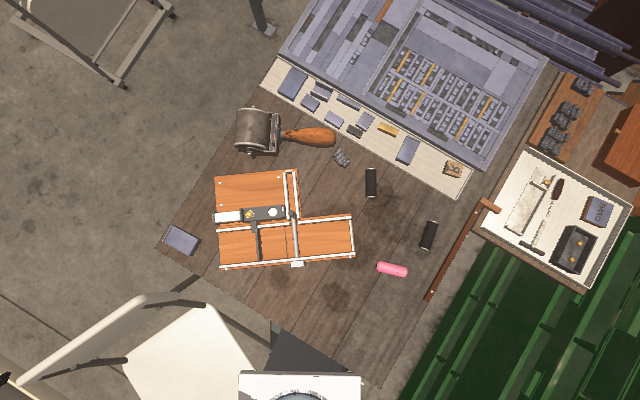

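View pics/scene0.png

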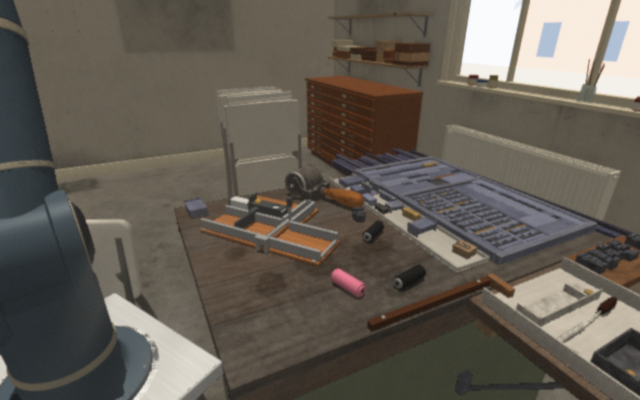

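```bash
python3 - <<'E'
from h import *
p=cv2.imread('pics/top0.png'); d=np.load('pics/top0.npy')
cv2.imwrite('pics/c1.png',cv2.resize(p[160:280,205:365],None,fx=5,fy=5,interpolation=cv2.INTER_CUBIC))
c2=cv2.resize(p[160:280,350:445],None,fx=5,fy=5,interpolation=cv2.INTER_CUBIC); cv2.imwrite('pics/c2.png',c2)
for u,v in[(371,183),(428,236),(392,269),(320,280),(330,240),(235,245)]:
    print(u,v,d[v,u],w('top',u,v,d[v,u]).round(4))
# dark/pink blobs via depth height map
m=cams.camera_model('top');vv,uu=np.mgrid[0:400,0:640]
P=np.stack([(uu-m['cx'])/m['fx']*d,(vv-m['cy'])/m['fy']*d,d],-1)-np.array(m['t']); P=P@np.array(m['R'])
for (u,v) in[(371,183),(428,236)]:
    s=P[v-25:v+25,u-20:u+20].reshape(-1,3); s=s[(s[:,2]>.015)&(s[:,2]<.04)]
    c=(s.max(0)+s.min(0))/2; _,_,V=np.linalg.svd(s[:,:2]-s[:,:2].mean(0)); q=(s[:,:2]-s[:,:2].mean(0))@V.T
    print(len(s),s.mean(0).round(4),V[0].round(3),np.ptp(q,axis=0).round(4),s[:,2].max(),np.degrees(np.arctan2(V[0,1],V[0,0])))
E
```

```text
371 183 1.0158815 [ 0.6532 -0.1804  0.0317]
428 236 1.0005313 [ 0.5162 -0.3294  0.0325]
392 269 0.9975418 [ 0.4292 -0.2364  0.0274]
320 280 1.0360819 [ 0.3928 -0.0496 -0.0137]
330 240 1.0224409 [ 0.501  -0.0745  0.0106]
235 245 1.0214658 [0.4835 0.1782 0.0115]
325 [ 0.6561 -0.1793  0.0274] [-0.997  0.08 ] [0.1102 0.066 ] 0.03571199470014962 175.3896114546928
335 [ 0.5184 -0.3322  0.0273] [-0.977  0.211] [0.0931 0.0802] 0.03517087087208534 167.79851361053045
```

View pics/c1.png

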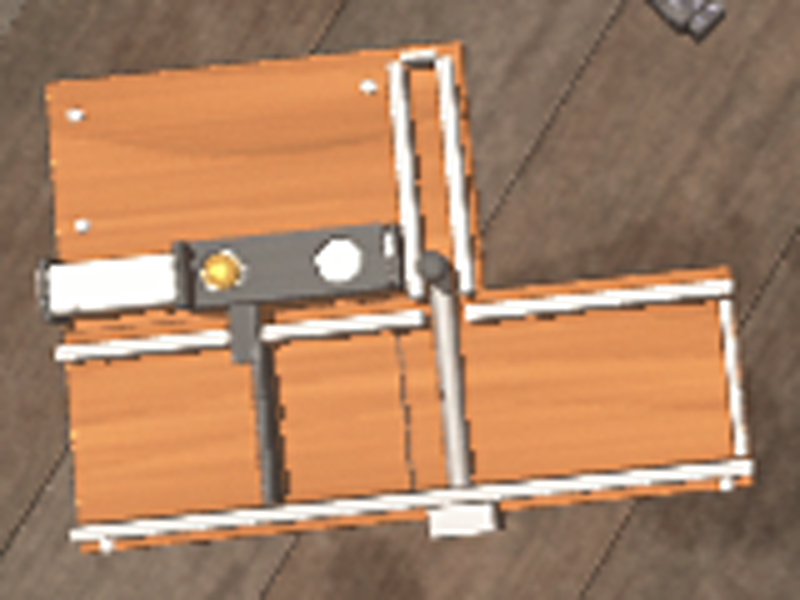

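```bash
cat >> h.py <<'E'
def c1(u,v): return (205+(u+.5)/5-.5,160+(v+.5)/5-.5)
def T2w(x,y,z,p): # tray->world
    c,s=np.cos(p[2]),np.sin(p[2]); return np.array([p[0]+c*x-s*y,p[1]+s*x+c*y,z+.010])
E
python3 - <<'E'
from h import *
from scipy.optimize import least_squares
L=[((221,269),(110,-80,50)),((434,266),(0,-67,82)),((405,412),(26,0,0)),((730,385),(-146,0,8)),((340,260),(49,-80,42)),
   ((393,332),(26,-43,0)),((411,490),(26,43,0)),((67,345),(200,-46,26)),((80,535),(200,46,26)),((735,288),(-150,-46,26)),((745,466),(-150,46,26))]
# sleeve centre short = 110-30=80; other hole at 50
def f(p): return np.concatenate([np.array(px('top',T2w(*np.array(t)/1e3,p)))-c1(*u) for u,t in L])
s=least_squares(f,[.5,.0,1.6],loss='soft_l1'); p=s.x
print(p,np.degrees(p[2])); print(f(p).reshape(-1,2).round(1))
# reads
d=np.load('pics/top0.npy')
print('floor z',w('top',*c1(600,400),d[240,325]))
p_=cv2.imread('pics/c2.png'); cv2.imwrite('pics/c2b.png',cv2.convertScaleAbs(p_,alpha=1.8,beta=20))
for n,t in dict(knob=(0,-67,69),knobd=(0,-172,69),btn=(110,-80,50),flange=(125,-80,50),end=(-146,0,0)).items(): print(n,T2w(*np.array(t)/1e3,p).round(4))
E
```

```text
[0.49811414 0.0170176  1.67947892] 96.2270539277916
[[ 0.1  0.1]
 [-0.3  1.2]
 [ 0.4 -0.6]
 [-0.2 -1.1]
 [ 0.4 -0.1]
 [ 1.4 -0.7]
 [ 0.5  0. ]
 [-0.8  1.5]
 [-1.1 -0.9]
 [-0.9  0.6]
 [ 0.6  0.4]]
floor z [ 0.50187858 -0.06006381  0.01275717]
knob [0.5647 0.0243 0.079 ]
knobd [0.6691 0.0357 0.079 ]
btn [0.5657 0.135  0.06  ]
flange [0.5641 0.15   0.06  ]
end [ 0.514  -0.1281  0.01  ]
```

View pics/c2b.png

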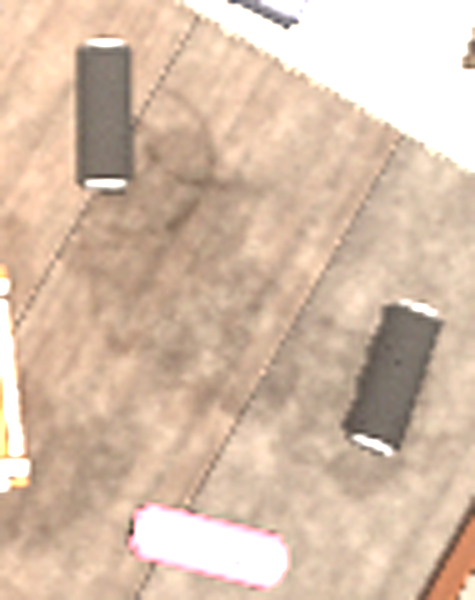

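```bash
cat >> h.py <<'E'
TP=np.array([0.49811414,0.0170176,1.67947892])
def to(*tg):
    """each target (x,y,z,yaw_deg): shift cm + rotvec deg in present tool axes"""
    o=r.get_obs(); R0=Ro.from_euler('xyz',o['tool_rot']); print('now',o['tool_pos'].round(4),np.degrees(o['tool_rot']).round(1),'F',o['force'].round(1),'g',round(o['gripper_width'],4),'t',o['time_s'])
    for x,y,z,yaw in tg:
        R=Ro.from_euler('xyz',[np.pi,0,np.radians(yaw)])
        print('  ',(R0.inv().apply(np.array([x,y,z])-o['tool_pos'])*100).round(2),np.degrees((R0.inv()*R).as_rotvec()).round(1))
def tr(x,y,zw,yaw): # tray mm, world z
    a=T2w(x/1e3,y/1e3,0,TP); return (a[0],a[1],zw,yaw)
E
python3 - <<'E'
from h import *
to(tr(0,-67,.18,6.2),tr(0,-67,.08,6.2))
def c2(u,v): return (350+(u+.5)/5-.5,160+(v+.5)/5-.5)
for a,b in[((104,42),(105,185)),((415,307),(372,445))]:
    A=wz('top',*c2(*a),.015);B=wz('top',*c2(*b),.015); print((A+B)/2,np.linalg.norm(A-B),np.degrees(np.arctan2(*(A-B)[1::-1])))
E
```

```text
now [0.2299 0.6341 0.2326] [1.80e+02 1.00e-01 7.01e+01] F [-0.3  0.3  0.6] g 0.0869 t 0.1
   [-45.91  52.26   5.35] [ 0.1  0.1 63.9]
   [-45.89  52.26  15.35] [ 0.1  0.1 63.9]
[ 0.65741655 -0.18118645  0.015     ] 0.07763990359072069 0.6223008578182748
[ 0.51941717 -0.33508087  0.015     ] 0.07697933847908904 -17.848612185427662
```

Emit:
carry_out(
  steps=[
    [[-45.9,52.3,5.4,0,0,63.9,0],[-45.9,52.3,5.4,0,0,63.9,0],[-45.9,52.3,5.4,0,0,63.9,0],[-45.9,52.3,5.4,0,0,63.9,0],[-45.9,52.3,5.4,0,0,63.9,0],[-45.9,52.3,5.4,0,0,63.9,0],[-45.9,52.3,5.4,0,0,63.9,0],[-45.9,52.3,5.4,0,0,63.9,0],[-45.9,52.3,5.4,0,0,63.9,0],[-45.9,52.3,5.4,0,0,63.9,0],[-45.9,52.3,5.4,0,0,63.9,0],[-45.9,52.3,5.4,0,0,63.9,0]],
  ],
)

```text
time_s: 1.3
tool_pos: [0.5186, 0.1086, 0.1869]
tool_rot: [-3.141, 0.0, 0.108]
force: [0.1, 0.8, -0.1]
gripper_width: 0.0436
```

```bash
python3 - <<'E'
from h import *
to(tr(0,-67,.08,6.2))
E
```

```text
now [0.5186 0.1086 0.1869] [-180.     0.     6.2] F [ 0.1  0.8 -0.1] g 0.0436 t 1.3
   [ 3.68  8.89 10.68] [-0.  0. -0.]
```

Emit:
carry_out(
  steps=[
    [[3.0,6.9,3,0,0,0,0],[3.0,6.9,3,0,0,0,0],[3.0,6.9,3,0,0,0,0],[3.0,6.9,3,0,0,0,0]],
  ],
)

```text
time_s: 1.7
tool_pos: [0.5551, 0.0447, 0.1565]
tool_rot: [-3.141, 0.002, 0.106]
force: [-0.7, 0.5, 0.2]
gripper_width: 0.0436
```

```bash
python3 - <<'E'
from h import *
to(tr(0,-67,.08,6.2))
snap('scene','s1')
cv2.imwrite('pics/s1c.png',cv2.resize(cv2.imread('pics/s1.png')[130:290,190:390],None,fx=4,fy=4,interpolation=cv2.INTER_CUBIC))
E
```

```text
now [0.5551 0.0447 0.1565] [-1.8e+02  1.0e-01  6.1e+00] F [-0.7  0.5  0.2] g 0.0436 t 1.7
   [0.75 2.13 7.64] [-0.   0.1 -0.1]
```

View pics/s1c.png

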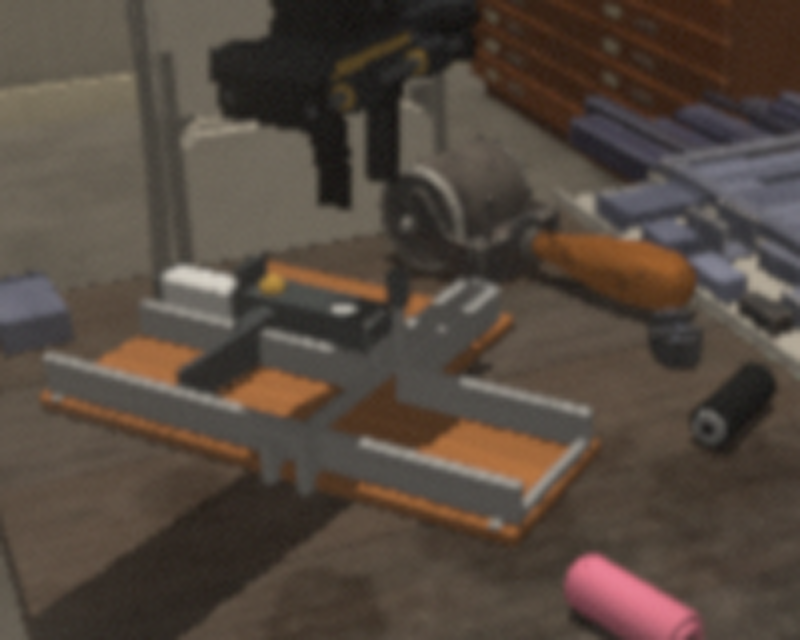

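Emit:
carry_out(
  steps=[
    [[0.75,2.1,0,0,0,0,0],[0.75,2.1,0,0,0,0,0],[0.75,2.1,3,0,0,0,0],[0.75,2.1,6,0,0,0,0],[0.75,2.1,7.6,0,0,0,0],[0.75,2.1,7.6,0,0,0,0],[0.75,2.1,7.6,0,0,0,1],[0.75,2.1,7.6,0,0,0,1],[0.75,2.1,7.6,0,0,0,1],[0.75,2.1,7.6,0,0,0,1],[0.75,2.1,7.6,0,0,0,1]],
  ],
  newtons=20,
)

```text
time_s: 2.85
tool_pos: [0.566, 0.0252, 0.0819]
tool_rot: [-3.141, -0.002, 0.108]
force: [0.6, 0.9, 2.8]
gripper_width: 0.0151
```

Emit:
carry_out(
  steps=[
    [[2,0,0,0,0,0,1],[4,0,0,0,0,0,1],[6,0,0,0,0,0,1],[8,0,0,0,0,0,1],[9.5,0,0,0,0,0,1],[10.2,0,0,0,0,0,1],[10.4,0,0,0,0,0,1],[10.5,0,0,0,0,0,1],[10.6,0,0,0,0,0,1],[10.6,0,0,0,0,0,1],[10.6,0,0,0,0,0,1]],
  ],
)

```text
time_s: 3.95
tool_pos: [0.668, 0.0372, 0.0818]
tool_rot: [-3.139, 0.006, 0.108]
force: [-8.0, 1.4, 8.7]
gripper_width: 0.015
```

Emit:
carry_out(
  steps=[
    [[0.2,0,0,0,0,0,1],[0.4,0,0,0,0,0,1],[0.4,0,0,0,0,0,1],[0.4,0,0,0,0,0,1]],
  ],
)

```text
time_s: 4.35
tool_pos: [0.6683, 0.0364, 0.0805]
tool_rot: [-3.139, 0.015, 0.107]
force: [-16.2, 0.4, 12.9]
gripper_width: 0.0154
```

Emit:
carry_out(
  steps=[
    [[-0.6,0,0,0,0,0,1],[-0.6,0,0,0,0,0,0.2],[-0.6,0,0,0,0,0,0.2],[-0.6,0,0,0,0,0,0.2],[-0.6,0,-4,0,0,0,0.2],[-0.6,0,-6,0,0,0,0.2],[-0.6,0,-6,0,0,0,0.2]],
  ],
)

```text
time_s: 5.05
tool_pos: [0.6716, 0.0357, 0.1448]
tool_rot: [3.141, -0.008, 0.107]
force: [0.6, -0.2, 0.3]
gripper_width: 0.0349
```

```bash
python3 - <<'E'
from h import *
to(tr(109,-80,.14,6.2),tr(109,-80,.072,6.2))
E
```

```text
now [0.6716 0.0357 0.1448] [180.   -0.4   6.2] F [ 0.6 -0.2  0.3] g 0.0349 t 5.05
   [ -9.47 -10.91   0.4 ] [ 0.  -0.4 -0. ]
   [ -9.52 -10.92   7.2 ] [ 0.  -0.4 -0. ]
```

Emit:
carry_out(
  steps=[
    [[-4.5,-5.4,0.4,0,0,0,1],[-9.5,-10.9,0.4,0,0,0,1],[-9.5,-10.9,0.4,0,0,0,1],[-9.5,-10.9,0.4,0,0,0,1],[-9.5,-10.9,0.4,0,0,0,1],[-9.5,-10.9,2,0,0,0,1],[-9.5,-10.9,4,0,0,0,1],[-9.5,-10.9,6,0,0,0,1],[-9.5,-10.9,6,0,0,0,1],[-9.5,-10.9,6,0,0,0,1]],
  ],
)

```text
time_s: 6.05
tool_pos: [0.5634, 0.1329, 0.081]
tool_rot: [3.141, -0.0, 0.106]
force: [0.1, 1.1, -0.6]
gripper_width: 0.0005
```

```bash
python3 - <<'E'
from h import *
to(tr(109,-80,.063,6.2))
snap('scene','s2')
a=cv2.resize(cv2.imread('pics/s2.png')[150:250,200:350],None,fx=5,fy=5,interpolation=cv2.INTER_CUBIC)
cv2.imwrite('pics/s2c.png',a)
E
```

```text
now [0.5634 0.1329 0.081 ] [179.9  -0.    6. ] F [ 0.1  1.1 -0.6] g 0.0005 t 6.05
   [ 0.25 -0.1   1.8 ] [ 0.1 -0.  -0.2]
```

View pics/s2c.png

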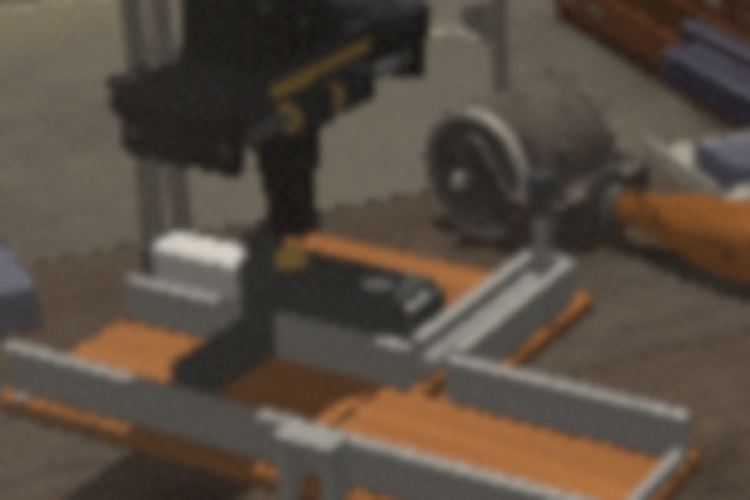

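Emit:
carry_out(
  steps=[
    [[0.25,0,0,0,0,0,1],[0.25,0,0.6,0,0,0,1],[0.25,0,1.2,0,0,0,1],[0.25,0,1.7,0,0,0,1],[0.25,0,2.1,0,0,0,1],[0.25,0,2.1,0,0,0,1],[0.25,0,2.1,0,0,0,1]],
  ],
  newtons=20,
)

```text
time_s: 6.8
tool_pos: [0.5658, 0.1348, 0.0628]
tool_rot: [-3.14, -0.002, 0.108]
force: [-4.2, -0.5, 19.8]
gripper_width: 0.0003
```

Emit:
carry_out(
  steps=[
    [[0,0,-0.15,0,0,0,1],[0,-0.3,-0.15,0,0,0,1],[0,-0.6,-0.15,0,0,0,1],[0,-0.9,-0.15,0,0,0,1],[0,-1.2,-0.15,0,0,0,1],[0,-1.6,-0.15,0,0,0,1],[0,-2.0,-0.15,0,0,0,1],[0,-2.0,-0.15,0,0,0,1]],
  ],
)

```text
time_s: 7.6
tool_pos: [0.5649, 0.1483, 0.0632]
tool_rot: [3.135, -0.003, 0.104]
force: [0.3, -10.4, 13.1]
gripper_width: 0.0006
```

Emit:
carry_out(
  steps=[
    [[0,-0.4,0,0,0,0,1],[0,-0.8,0,0,0,0,1],[0,-1.2,0,0,0,0,1],[0,-1.6,0,0,0,0,1],[0,-2.0,0,0,0,0,1],[0,-2.5,0,0,0,0,1],[0,-3,0,0,0,0,1],[0,-3,0,0,0,0,1]],
  ],
)

```text
time_s: 8.4
tool_pos: [0.5609, 0.1834, 0.0632]
tool_rot: [3.141, -0.002, 0.107]
force: [-1.2, -2.0, 11.4]
gripper_width: 0.0005
```

```bash
python3 - <<'E'
from h import *
o=r.get_obs();a=np.linalg.inv([[np.cos(TP[2]),-np.sin(TP[2])],[np.sin(TP[2]),np.cos(TP[2])]])@(o['tool_pos'][:2]-TP[:2]);print(a,o['force'])
snap('scene','s3')
a=cv2.resize(cv2.imread('pics/s3.png')[150:250,200:350],None,fx=5,fy=5,interpolation=cv2.INTER_CUBIC)
cv2.imwrite('pics/s3c.png',a)
E
```

```text
[ 0.15854761 -0.0804367 ] [-1.20360241 -2.00564699 11.41311354]
```

View pics/s3c.png

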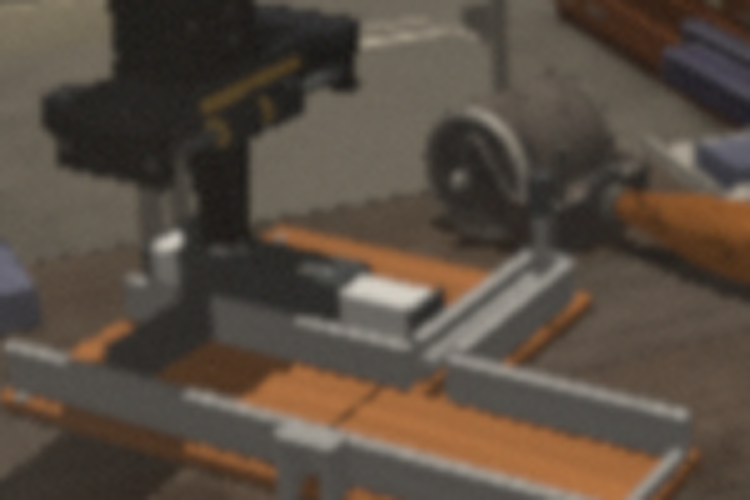

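Emit:
carry_out(
  steps=[
    [[0,-0.3,-0.1,0,0,0,1],[0,-0.6,-0.1,0,0,0,1],[0,-0.9,-0.1,0,0,0,1],[0,-1.2,-0.1,0,0,0,1],[0,-1.4,-0.1,0,0,0,1],[0,-1.5,-0.1,0,0,0,1],[0,-1.6,-0.1,0,0,0,1],[0,-1.7,-0.1,0,0,0,1],[0,-1.8,-0.1,0,0,0,1],[0,-1.9,-0.1,0,0,0,1],[0,-2.0,-0.1,0,0,0,1],[0,-2.0,-0.1,0,0,0,1]],
  ],
)

```text
time_s: 9.65
tool_pos: [0.5585, 0.2026, 0.0633]
tool_rot: [3.14, -0.002, 0.107]
force: [1.4, -4.0, 6.9]
gripper_width: 0.0004
```

Emit:
carry_out(
  steps=[
    [[0,-0.2,-0.1,0,0,0,1],[0,-0.4,-0.1,0,0,0,1],[0,-0.4,-0.1,0,0,0,1]],
  ],
)

```text
time_s: 9.95
tool_pos: [0.5584, 0.203, 0.0634]
tool_rot: [3.135, -0.001, 0.105]
force: [3.1, -8.6, 2.3]
gripper_width: 0.0007
```

Emit:
carry_out(
  steps=[
    [[0,0.9,0,0,0,0,1],[0,0.9,0,0,0,0,1],[0,0.9,-4,0,0,0,1],[0,0.9,-8,0,0,0,1],[-8,0.9,-10,0,0,0,1],[-12,0.9,-10,0,0,0,1],[-12,0.9,-10,0,0,0,1],[-12,0.9,-10,0,0,0,1]],
  ],
)

```text
time_s: 10.75
tool_pos: [0.4345, 0.1868, 0.1634]
tool_rot: [-3.14, 0.004, 0.111]
force: [-0.5, 1.1, 0.1]
gripper_width: 0.0
```

```bash
python3 - <<'E'
from h import *
p,d=snap('scene','s4'); pt,_=snap('top','t4')
a=cv2.resize(p[175:250,200:350],None,fx=5,fy=5,interpolation=cv2.INTER_CUBIC)
b=cv2.resize(pt[160:280,205:445],None,fx=750/240,fy=750/240,interpolation=cv2.INTER_CUBIC)[:225]
b=cv2.resize(pt[195:240,205:355],None,fx=5,fy=5,interpolation=cv2.INTER_CUBIC)
cv2.imwrite('pics/s4c.png',np.vstack([a,b]))
E
```

```text
(no output)
```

View pics/s4c.png

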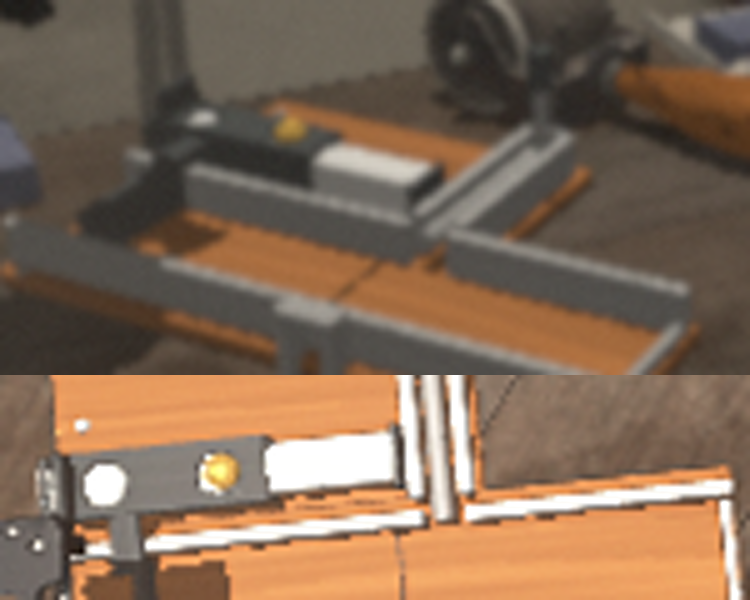

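View pics/t4.png

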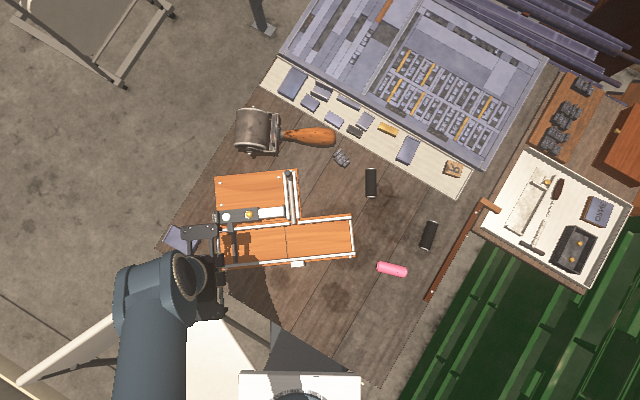

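```bash
python3 - <<'E'
from h import *
print(r.get_obs()['q'].round(2))
to((.657,-.181,.15,90.6))
E
```

```text
[-0.84  0.23  0.41  2.09 -0.12  0.84 -0.25]
now [0.4384 0.1872 0.1638] [-179.9   -0.     6.3] F [ 0.8 -0.   0.7] g 0.0005 t 10.85
   [17.71 38.99  1.34] [ -0.   -0.1 -84.3]
```

Emit:
carry_out(
  steps=[
    [[17.7,39,0,0,0,-84.3,-0.4],[17.7,39,0,0,0,-84.3,-0.4],[17.7,39,0,0,0,-84.3,-0.4],[17.7,39,0,0,0,-84.3,-0.4],[17.7,39,0,0,0,-84.3,-0.4],[17.7,39,0,0,0,-84.3,-0.4],[17.7,39,0,0,0,-84.3,-0.4],[17.7,39,0,0,0,-84.3,-0.4],[17.7,39,0,0,0,-84.3,-0.4],[17.7,39,0,0,0,-84.3,-0.4],[17.7,39,0,0,0,-84.3,-0.4],[17.7,39,0,0,0,-84.3,-0.4]],
  ],
)

```text
time_s: 12.05
tool_pos: [0.6573, -0.1839, 0.1622]
tool_rot: [-3.141, -0.001, 1.577]
force: [0.4, 0.7, 0.0]
gripper_width: 0.0609
```

Emit:
carry_out(
  steps=[
    [[0,0,0,0,0,0,-0.4],[0,0,0,0,0,0,-0.4],[0,0,0,0,0,0,-0.4]],
  ],
)

```text
time_s: 12.35
tool_pos: [0.6567, -0.1818, 0.1635]
tool_rot: [-3.142, -0.0, 1.579]
force: [0.1, -0.1, -0.6]
gripper_width: 0.061
```

```bash
python3 - <<'E'
from h import *
to((.657,-.181,.08,90.6),(.657,-.181,.018,90.6))
E
```

```text
now [ 0.6567 -0.1818  0.1635] [-180.    -0.    90.5] F [ 0.1 -0.1 -0.6] g 0.061 t 12.35
   [0.08 0.03 8.35] [-0.  -0.  -0.1]
   [ 0.08  0.03 14.55] [-0.  -0.  -0.1]
```

Emit:
carry_out(
  steps=[
    [[0.1,0,4,0,0,0,-0.4],[0.1,0,8,0,0,0,-0.4],[0.1,0,11,0,0,0,-0.4],[0.1,0,13.5,0,0,0,-0.4],[0.1,0,14.5,0,0,0,-0.4],[0.1,0,14.5,0,0,0,-0.4],[0.1,0,14.5,0,0,0,0.5],[0.1,0,14.5,0,0,0,0.7],[0.1,0,14.5,0,0,0,1],[0.1,0,14.5,0,0,0,1],[0.1,0,14.5,0,0,0,1]],
  ],
  newtons=25,
)

```text
time_s: 13.45
tool_pos: [0.6568, -0.1814, 0.0192]
tool_rot: [3.141, -0.0, 1.579]
force: [1.0, 0.0, 2.0]
gripper_width: 0.0295
```

Emit:
carry_out(
  steps=[
    [[0,0,-3,0,0,0,1],[0,0,-6,0,0,0,1],[0,0,-8,0,0,0,1],[0,0,-8,0,0,0,1],[0,0,-8,0,0,0,1]],
  ],
)

```text
time_s: 13.95
tool_pos: [0.6561, -0.1812, 0.0981]
tool_rot: [-3.141, -0.0, 1.579]
force: [-0.1, -0.1, -1.8]
gripper_width: 0.0296
```

```bash
python3 - <<'E'
from h import *
to(tr(-80,0,.10,96.2),tr(-80,0,.03,96.2))
p,d=snap('scene','s5')
cv2.imwrite('pics/s5c.png',cv2.resize(p[100:260,300:460],None,fx=4,fy=4,interpolation=cv2.INTER_CUBIC))
E
```

```text
now [ 0.6561 -0.1812  0.0981] [-180.    -0.    90.5] F [-0.1 -0.1 -1.8] g 0.0296 t 13.95
   [ 11.99 -14.83  -0.18] [-0.  -0.  -5.7]
   [ 11.99 -14.82   6.82] [-0.  -0.  -5.7]
```

View pics/s5c.png

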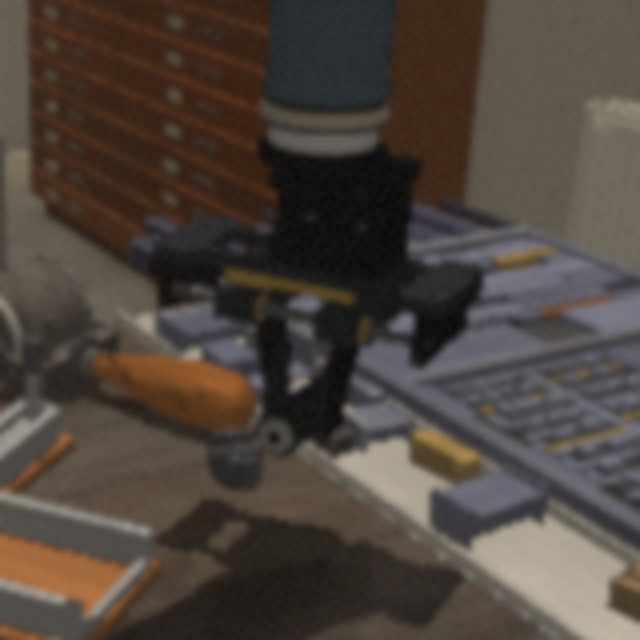

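```bash
python3 - <<'E'
from h import *
f=lambda u,v:(300+(u+.5)/4-.5,100+(v+.5)/4-.5)
print(wz('scene',*f(275,437),.094)); 
o=r.get_obs(); print(o['tool_pos'])
e=o['tool_pos']+np.array([-.04,0,-.0042]); e2=o['tool_pos']+np.array([.04,0,-.0042]); 
g=lambda X:[(a-b+.5)*4-.5 for a,b in zip(px('scene',X),(300,100))]
print(g(e),g(e2))
E
```

```text
[ 0.61572467 -0.18191757  0.094     ]
[ 0.65542382 -0.18098932  0.09708777]
[np.float64(273.3130292878727), np.float64(438.44827109551136)] [np.float64(329.75291465591545), np.float64(393.73046142877615)]
```

Emit:
carry_out(
  steps=[
    [[4,-5,0,0,0,-2,1],[8,-10,0,0,0,-4,1],[12,-14.8,0,0,0,-5.7,1],[12,-14.8,0,0,0,-5.7,1],[12,-14.8,2,0,0,-5.7,1],[12,-14.8,3.6,0,0,-5.7,1],[12,-14.8,3.6,0,0,-5.7,1],[12,-14.8,3.6,0,0,-5.7,1]],
  ],
)

```text
time_s: 14.8
tool_pos: [0.5068, -0.0627, 0.0617]
tool_rot: [-3.139, -0.0, 1.678]
force: [0.4, 0.2, -1.1]
gripper_width: 0.0292
```

```bash
python3 - <<'E'
from h import *
to(tr(-80,0,.03,96.2))
p,d=snap('scene','s6')
cv2.imwrite('pics/s6c.png',cv2.resize(p[170:270,240:360],None,fx=6,fy=6,interpolation=cv2.INTER_CUBIC))
E
```

```text
now [ 0.5068 -0.0627  0.0617] [-179.9   -0.    96.2] F [ 0.4  0.2 -1.1] g 0.0292 t 14.8
   [0.02 0.01 3.17] [-0.1 -0.  -0. ]
```

View pics/s6c.png

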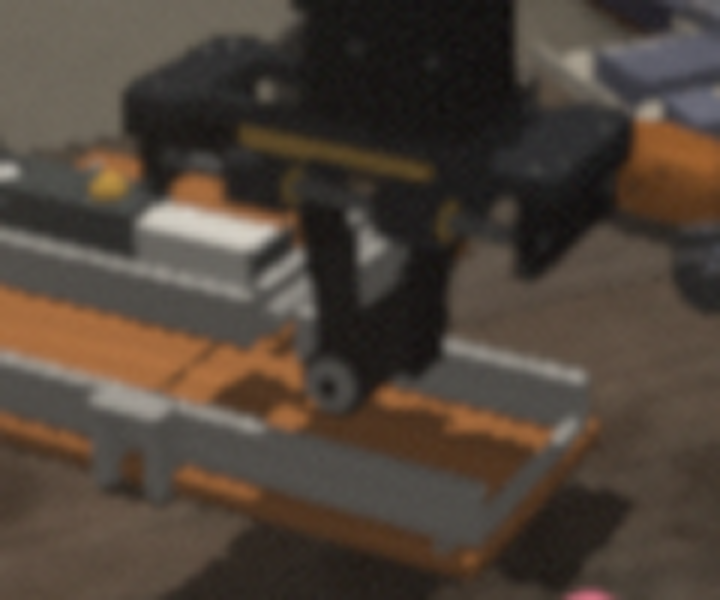

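Emit:
carry_out(
  steps=[
    [[0,0,0.8,0,0,0,1],[0,0,1.6,0,0,0,1],[0,0,2.2,0,0,0,1],[0,0,2.2,0,0,0,1]],
  ],
)

```text
time_s: 15.25
tool_pos: [0.5067, -0.0626, 0.0395]
tool_rot: [-3.139, -0.0, 1.678]
force: [0.5, -0.2, -1.3]
gripper_width: 0.0294
```

Emit:
carry_out(
  steps=[
    [[0,0,0.5,0,0,0,1],[0,0,0.95,0,0,0,1],[0,0,1.0,0,0,0,1],[0,0,1.0,0,0,0,1],[0,0,1.0,0,0,0,0.2],[0,0,1.0,0,0,0,-0.1],[0,0,1.0,0,0,0,-0.1],[0,0,-2,0,0,0,-0.1],[0,0,-5,0,0,0,-0.1],[0,0,-7,0,0,0,-0.1],[0,0,-7,0,0,0,-0.1]],
  ],
)

```text
time_s: 16.35
tool_pos: [0.5097, -0.0628, 0.1135]
tool_rot: [3.135, 0.001, 1.678]
force: [-0.0, -0.0, -0.2]
gripper_width: 0.0482
```

```bash
python3 - <<'E'
from h import *
to(tr(-122,0,.11,6.2),tr(-122,0,.026,6.2))
p,d=snap('scene','s7')
cv2.imwrite('pics/s7c.png',cv2.resize(p[170:270,240:360],None,fx=6,fy=6,interpolation=cv2.INTER_CUBIC))
E
```

```text
now [ 0.5097 -0.0628  0.1135] [179.6   0.   96.2] F [-0.  -0.  -0.2] g 0.0482 t 16.35
   [-4.14 -0.29  0.35] [ 0.3 -0.3 90. ]
   [-4.13 -0.34  8.75] [ 0.3 -0.3 90. ]
```

View pics/s7c.png

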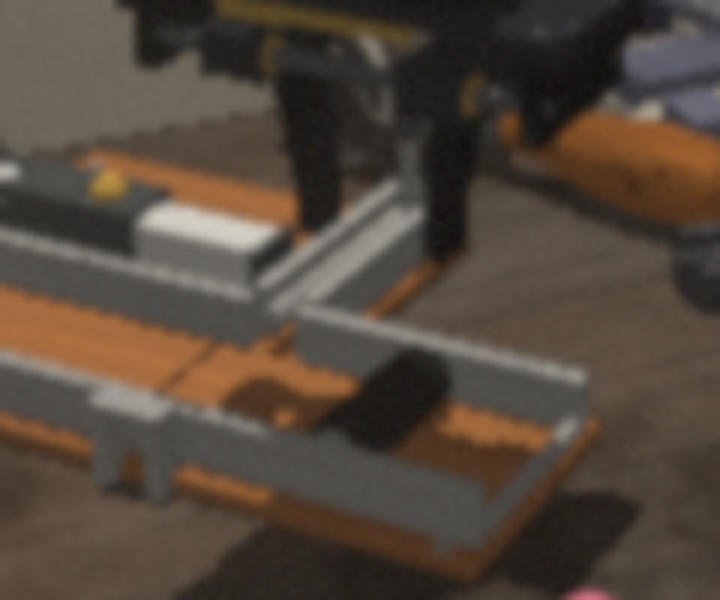

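Emit:
carry_out(
  steps=[
    [[-3.8,-0.3,0,0,0,90,0.2],[-3.8,-0.3,0,0,0,90,0.2],[-3.8,-0.3,0,0,0,90,0.2],[-3.8,-0.3,0,0,0,90,0.2],[-3.8,-0.3,0,0,0,90,0.2],[-3.8,-0.3,0,0,0,90,0.2],[-3.8,-0.3,0,0,0,90,0.2],[-3.8,-0.3,0,0,0,90,0.2],[-3.8,-0.3,0,0,0,90,0.2],[-3.8,-0.3,0,0,0,90,0.2],[-3.8,-0.3,0,0,0,90,0.2],[-3.8,-0.3,0,0,0,90,0.2]],
  ],
)

```text
time_s: 17.6
tool_pos: [0.5078, -0.1005, 0.1094]
tool_rot: [3.141, 0.003, 0.108]
force: [-0.0, 0.1, -0.3]
gripper_width: 0.035
```

```bash
python3 - <<'E'
from h import *
to(tr(-120,0,.027,6.2))
E
```

```text
now [ 0.5078 -0.1005  0.1094] [1.8e+02 1.0e-01 6.2e+00] F [-0.   0.1 -0.3] g 0.035 t 17.6
   [0.33 0.21 8.24] [ 0.   0.1 -0. ]
```

Emit:
carry_out(
  steps=[
    [[0.3,0.2,3,0,0,0,0.2],[0.3,0.2,6,0,0,0,0.2],[0.3,0.2,8.2,0,0,0,0.2],[0.3,0.2,8.2,0,0,0,0.2],[0.3,0.2,8.2,0,0,0,0.2]],
  ],
)

```text
time_s: 18.1
tool_pos: [0.5115, -0.1026, 0.0283]
tool_rot: [-3.142, 0.001, 0.108]
force: [0.9, 0.8, 0.7]
gripper_width: 0.0347
```

Emit:
carry_out(
  steps=[
    [[0,-1.2,0,0,0,0,0.2],[0,-2.2,0,0,0,0,0.2],[0,-3.4,0,0,0,0,0.2],[0,-4.8,0,0,0,0,0.2],[0,-6.2,0,0,0,0,0.2],[0,-7.6,0,0,0,0,0.2],[0,-9,0,0,0,0,0.2],[0,-9.8,0,0,0,0,0.2],[0,-9.8,0,0,0,0,0.2]],
  ],
)

```text
time_s: 19.0
tool_pos: [0.501, -0.0032, 0.0284]
tool_rot: [-3.141, 0.0, 0.11]
force: [0.2, 0.2, -0.0]
gripper_width: 0.0347
```

```bash
python3 - <<'E'
from h import *
to(tr(52,0,.027,6.2))
p,d=snap('scene','s8')
cv2.imwrite('pics/s8c.png',cv2.resize(p[150:270,200:360],None,fx=5,fy=5,interpolation=cv2.INTER_CUBIC))
E
```

```text
now [ 0.501  -0.0032  0.0284] [-180.     0.     6.3] F [ 0.2  0.2 -0. ] g 0.0347 t 19.0
   [-0.06 -7.24  0.15] [-0.   0.   0.1]
```

View pics/s8c.png

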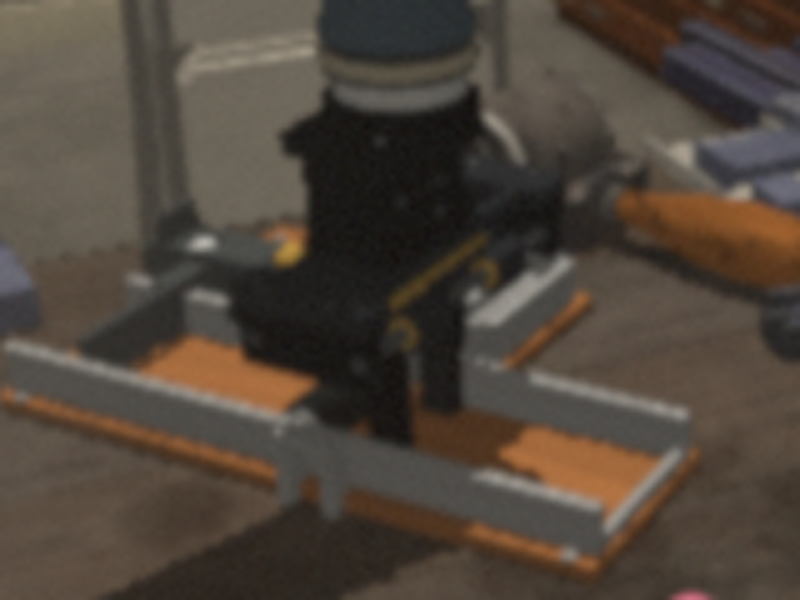

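Emit:
carry_out(
  steps=[
    [[0,-1.2,0,0,0,0,0.2],[0,-2.4,0,0,0,0,0.2],[0,-3.6,0,0,0,0,0.2],[0,-4.8,0,0,0,0,0.2],[0,-6,0,0,0,0,0.2],[0,-6.8,0,0,0,0,0.2],[0,-7.2,0,0,0,0,0.2],[0,-7.2,0,0,0,0,0.2],[0,-6,0,0,0,0,0.2],[0,-6,-4,0,0,0,0.2],[0,-6,-8,0,0,0,0.2],[0,-6,-12,0,0,0,0.2]],
  ],
)

```text
time_s: 20.25
tool_pos: [0.4946, 0.0524, 0.1498]
tool_rot: [3.141, 0.001, 0.105]
force: [0.3, 0.8, -0.5]
gripper_width: 0.0348
```

```bash
python3 - <<'E'
from h import *
to((.5194,-.3351,.15,72.2))
E
```

```text
now [0.4946 0.0524 0.1498] [1.799e+02 1.000e-01 6.000e+00] F [ 0.3  0.8 -0.5] g 0.0348 t 20.25
   [-1.57e+00  3.88e+01  2.00e-02] [  0.    0.1 -66.2]
```

Emit:
carry_out(
  steps=[
    [[-1.6,38.8,0,0,0,-66.2,-0.4],[-1.6,38.8,0,0,0,-66.2,-0.4],[-1.6,38.8,0,0,0,-66.2,-0.4],[-1.6,38.8,0,0,0,-66.2,-0.4],[-1.6,38.8,0,0,0,-66.2,-0.4],[-1.6,38.8,0,0,0,-66.2,-0.4],[-1.6,38.8,0,0,0,-66.2,-0.4],[-1.6,38.8,0,0,0,-66.2,-0.4],[-1.6,38.8,0,0,0,-66.2,-0.4],[-1.6,38.8,0,0,0,-66.2,-0.4],[-1.6,38.8,0,0,0,-66.2,-0.4]],
  ],
)

```text
time_s: 21.35
tool_pos: [0.5196, -0.3329, 0.1481]
tool_rot: [-3.14, -0.001, 1.261]
force: [0.0, 1.3, -0.1]
gripper_width: 0.0609
```

```bash
python3 - <<'E'
from h import *
p,d=snap('scene','s9');pt,_=snap('top','t9')
a=cv2.resize(p[170:300,200:460],None,fx=3,fy=3,interpolation=cv2.INTER_CUBIC)
b=cv2.resize(pt[170:270,205:465],None,fx=3,fy=3,interpolation=cv2.INTER_CUBIC)[:205]
cv2.imwrite('pics/s9c.png',np.vstack([a,b]))
to((.5194,-.3351,.10,72.2),(.5194,-.3351,.018,72.2))
E
```

```text
now [ 0.5207 -0.331   0.1483] [-1.799e+02 -1.000e-01  7.250e+01] F [ 0.6  0.6 -0. ] g 0.061 t 21.45
   [-0.44  0.01  4.83] [-0.1 -0.1  0.3]
   [-4.500e-01  1.000e-02  1.303e+01] [-0.1 -0.1  0.3]
```

View pics/s9c.png

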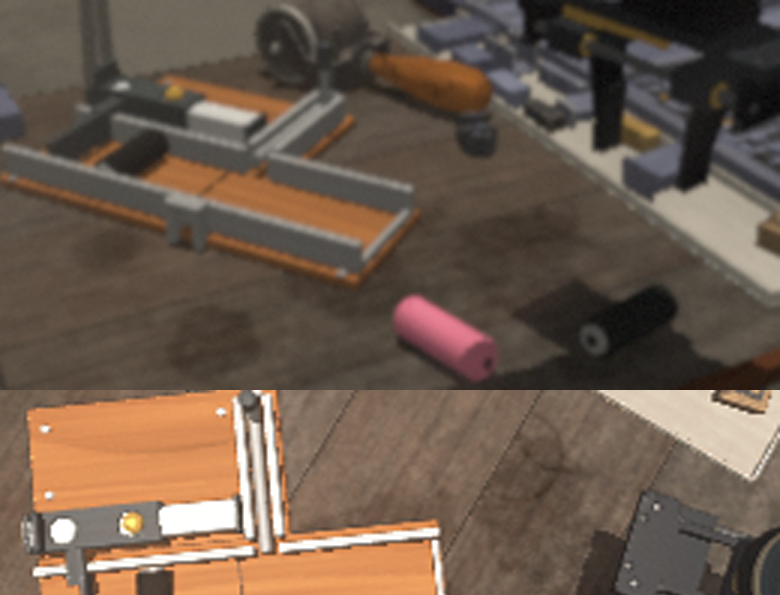

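```bash
python3 - <<'E'
from h import *
print(wz('scene',200+(593.5)/3-.5,170+341.5/3-.5,.015), np.array([.5194,-.3351])-.04*np.array([np.cos(np.radians(17.85)),-np.sin(np.radians(17.85))]))
E
```

```text
[ 0.48106106 -0.32266911  0.015     ] [ 0.48132551 -0.32283896]
```

Emit:
carry_out(
  steps=[
    [[-0.4,0,3,0,0,0,-0.4],[-0.4,0,6,0,0,0,-0.4],[-0.4,0,6,0,0,0,-0.4]],
  ],
)

```text
time_s: 21.75
tool_pos: [0.5175, -0.3327, 0.085]
tool_rot: [-3.133, -0.003, 1.266]
force: [0.5, 0.9, -0.2]
gripper_width: 0.0612
```

Emit:
carry_out(
  steps=[
    [[0,0,0,0,0,0,-0.4],[0,0,0,0,0,0,-0.4]],
  ],
)

```text
time_s: 21.95
tool_pos: [0.5207, -0.3365, 0.0902]
tool_rot: [3.139, 0.0, 1.264]
force: [0.3, -0.2, 0.3]
gripper_width: 0.0609
```

```bash
python3 - <<'E'
from h import *
to((.5194,-.3351,.018,72.2))
E
```

```text
now [ 0.5207 -0.3365  0.0902] [179.9   0.   72.4] F [ 0.3 -0.2  0.3] g 0.0609 t 21.95
   [ 0.1  -0.18  7.22] [0.2 0.  0.2]
```

Emit:
carry_out(
  steps=[
    [[0.1,-0.2,3,0,0,0,-0.4],[0.1,-0.2,6,0,0,0,-0.4],[0.1,-0.2,7.2,0,0,0,-0.4],[0.1,-0.2,7.2,0,0,0,-0.4],[0.1,-0.2,7.2,0,0,0,0.5],[0.1,-0.2,7.2,0,0,0,0.7],[0.1,-0.2,7.2,0,0,0,1],[0.1,-0.2,7.2,0,0,0,1],[0.1,-0.2,7.2,0,0,0,1]],
  ],
  newtons=25,
)

```text
time_s: 22.85
tool_pos: [0.5181, -0.3352, 0.0171]
tool_rot: [3.141, 0.0, 1.263]
force: [-1.3, -0.1, 3.9]
gripper_width: 0.0292
```

Emit:
carry_out(
  steps=[
    [[0,0,-3,0,0,0,1],[0,0,-6,0,0,0,1],[0,0,-8,0,0,0,1],[0,0,-8,0,0,0,1],[0,0,-8,0,0,0,1]],
  ],
)

```text
time_s: 23.35
tool_pos: [0.5175, -0.3346, 0.0961]
tool_rot: [-3.141, -0.0, 1.263]
force: [-0.4, 0.6, -2.8]
gripper_width: 0.0295
```

```bash
python3 - <<'E'
from h import *
to(tr(-85,0,.11,96.2))
E
```

```text
now [ 0.5175 -0.3346  0.0961] [-180.    -0.    72.4] F [-0.4  0.6 -2.8] g 0.0295 t 23.35
   [25.15 -9.06 -1.38] [ -0.   -0.  -23.8]
```

Emit:
carry_out(
  steps=[
    [[5,-1.8,-1.4,0,0,-6,1],[9,-3.3,-1.4,0,0,-12,1],[13,-4.8,-1.4,0,0,-18,1],[17,-6.2,-1.4,0,0,-23.8,1],[21,-7.6,-1.4,0,0,-23.8,1],[25.2,-9.1,-1.4,0,0,-23.8,1],[25.2,-9.1,-1.4,0,0,-23.8,1],[25.2,-9.1,2,0,0,-23.8,1],[25.2,-9.1,3.4,0,0,-23.8,1],[25.2,-9.1,3.4,0,0,-23.8,1],[25.2,-9.1,3.4,0,0,-23.8,1]],
  ],
)

```text
time_s: 24.45
tool_pos: [0.5068, -0.0677, 0.0618]
tool_rot: [-3.14, -0.0, 1.678]
force: [-0.3, -0.7, -1.7]
gripper_width: 0.0295
```

```bash
python3 - <<'E'
from h import *
to(tr(-85,1.5,.028,96.2))
p,d=snap('scene','s10')
cv2.imwrite('pics/s10c.png',cv2.resize(p[170:270,240:360],None,fx=6,fy=6,interpolation=cv2.INTER_CUBIC))
E
```

```text
now [ 0.5068 -0.0677  0.0618] [-179.9   -0.    96.1] F [-0.3 -0.7 -1.7] g 0.0295 t 24.45
   [ 0.02 -0.09  3.38] [-0.1 -0.  -0.1]
```

View pics/s10c.png

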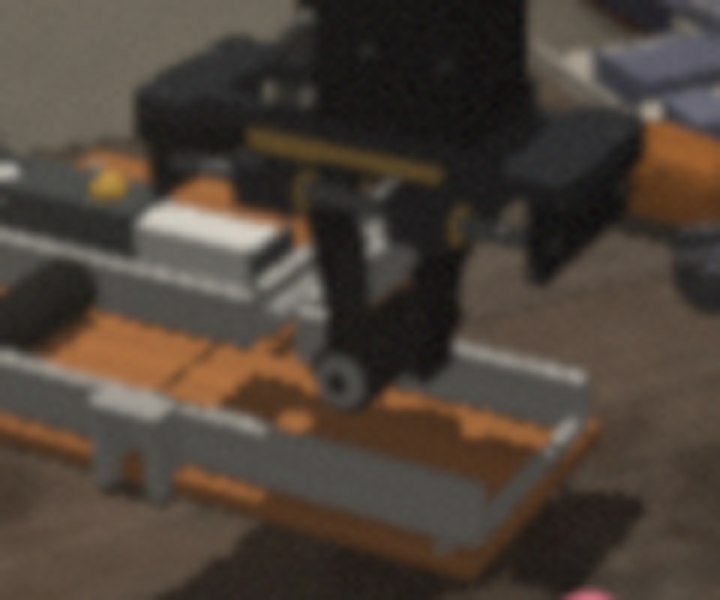

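```bash
python3 - <<'E'
from h import *
c,s=np.cos(TP[2]),np.sin(TP[2])
def ty(X): d=X[:2]-TP[:2]; return d@[c,s],d@[-s,c]
for u,v,z in[(342,382,.0598)]: print(ty(wz('scene',240+(u+.5)/6-.5,170+(v+.5)/6-.5,z)))
print(ty(wz('scene',240+(332+.5)/6-.5,170+(387+.5)/6-.5,.0575)),'first roller (y centre was ok)')
E
```

```text
(np.float64(-0.08492305193417621), np.float64(0.03742334637388351))
(np.float64(-0.08135018054530191), np.float64(0.039154135244645234)) first roller (y centre was ok)
```

Emit:
carry_out(
  steps=[
    [[0,-0.2,0,0,0,0,1],[0,-0.2,0.8,0,0,0,1],[0,-0.2,1.6,0,0,0,1],[0,-0.2,2.2,0,0,0,1],[0,-0.2,2.2,0,0,0,1]],
  ],
)

```text
time_s: 25.0
tool_pos: [0.5049, -0.0674, 0.0396]
tool_rot: [-3.14, -0.0, 1.679]
force: [-0.1, 0.7, -1.4]
gripper_width: 0.029
```

Emit:
carry_out(
  steps=[
    [[0,0,0.6,0,0,0,1],[0,0,1.1,0,0,0,1],[0,0,1.2,0,0,0,1],[0,0,1.2,0,0,0,1],[0,0,1.2,0,0,0,0.2],[0,0,1.2,0,0,0,-0.1],[0,0,1.2,0,0,0,-0.1],[0,0,-2,0,0,0,-0.1],[0,0,-5,0,0,0,-0.1],[0,0,-7,0,0,0,-0.1],[0,0,-7,0,0,0,-0.1]],
  ],
)

```text
time_s: 26.1
tool_pos: [0.5077, -0.0678, 0.1135]
tool_rot: [3.135, 0.001, 1.678]
force: [0.3, 0.4, 0.6]
gripper_width: 0.0477
```

Emit:
carry_out(
  steps=[
    [[-3.8,0,0,0,0,90,0.2],[-3.8,0,0,0,0,90,0.2],[-3.8,0,0,0,0,90,0.2],[-3.8,0,0,0,0,90,0.2],[-3.8,0,0,0,0,90,0.2],[-3.8,0,0,0,0,90,0.2],[-3.8,0,0,0,0,90,0.2],[-3.8,0,0,0,0,90,0.2],[-3.8,0,0,0,0,90,0.2],[-3.8,0,0,0,0,90,0.2],[-3.8,0,0,0,0,90,0.2],[-3.8,0,0,0,0,90,0.2]],
  ],
)

```text
time_s: 27.3
tool_pos: [0.509, -0.1051, 0.1098]
tool_rot: [3.141, 0.002, 0.108]
force: [0.6, -0.5, -1.4]
gripper_width: 0.0349
```

```bash
python3 - <<'E'
from h import *
to(tr(-123,0,.027,6.2))
p,d=snap('scene','s11')
cv2.imwrite('pics/s11c.png',cv2.resize(p[150:270,200:360],None,fx=5,fy=5,interpolation=cv2.INTER_CUBIC))
E
```

```text
now [ 0.509  -0.1051  0.1098] [1.8e+02 1.0e-01 6.2e+00] F [ 0.6 -0.5 -1.4] g 0.0349 t 27.3
   [0.25 0.04 8.28] [ 0.   0.1 -0. ]
```

View pics/s11c.png

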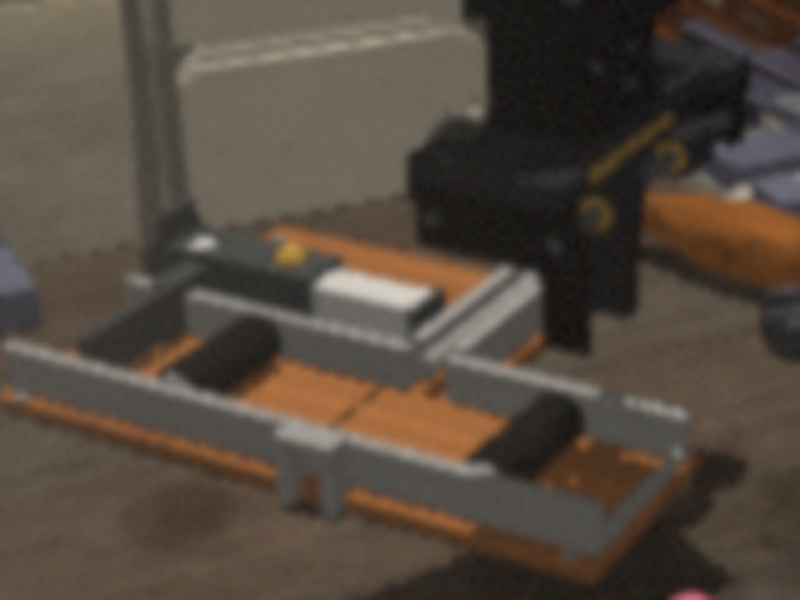

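Emit:
carry_out(
  steps=[
    [[0.25,0,3,0,0,0,0.2],[0.25,0,6,0,0,0,0.2],[0.25,0,8.2,0,0,0,0.2],[0.25,0,8.2,0,0,0,0.2],[0.25,0,8.2,0,0,0,0.2]],
  ],
)

```text
time_s: 27.85
tool_pos: [0.5119, -0.1054, 0.0286]
tool_rot: [3.142, 0.001, 0.108]
force: [0.6, -1.3, 0.1]
gripper_width: 0.035
```

Emit:
carry_out(
  steps=[
    [[0,-1,0,0,0,0,0.2],[0,-2,0,0,0,0,0.2],[0,-3.2,0,0,0,0,0.2],[0,-4.6,0,0,0,0,0.2],[0,-6,0,0,0,0,0.2],[0,-7.4,0,0,0,0,0.2],[0,-8.8,0,0,0,0,0.2],[0,-10,0,0,0,0,0.2],[0,-10,0,0,0,0,0.2]],
  ],
)

```text
time_s: 28.75
tool_pos: [0.5009, -0.0032, 0.0283]
tool_rot: [-3.141, 0.001, 0.111]
force: [-1.0, 0.7, -0.4]
gripper_width: 0.0349
```

Emit:
carry_out(
  steps=[
    [[0,-1.2,0,0,0,0,0.2],[0,-2.4,0,0,0,0,0.2],[0,-3.6,0,0,0,0,0.2],[0,-4.8,0,0,0,0,0.2],[0,-6,0,0,0,0,0.2],[0,-6.8,0,0,0,0,0.2],[0,-7.2,0,0,0,0,0.2],[0,-7.2,0,0,0,0,0.2],[0,-6,0,0,0,0,0.2],[0,-6,-4,0,0,0,0.2],[0,-6,-8,0,0,0,0.2],[0,-6,-12,0,0,0,0.2]],
  ],
)

```text
time_s: 29.95
tool_pos: [0.4945, 0.0518, 0.1497]
tool_rot: [3.141, 0.001, 0.105]
force: [0.8, 0.5, 0.4]
gripper_width: 0.0348
```

```bash
python3 - <<'E'
from h import *
to(tr(0,-172,.16,6.2),tr(0,-172,.08,6.2))
E
```

```text
now [0.4945 0.0518 0.1497] [1.799e+02 1.000e-01 6.000e+00] F [0.8 0.5 0.4] g 0.0348 t 29.95
   [17.2   3.43 -1.04] [ 0.1  0.1 -0.2]
   [17.21  3.42  6.96] [ 0.1  0.1 -0.2]
```

Emit:
carry_out(
  steps=[
    [[5,1,-1,0,0,0,0],[10,2,-1,0,0,0,0],[14,2.8,-1,0,0,0,0],[17.2,3.4,-1,0,0,0,0],[17.2,3.4,-1,0,0,0,0],[17.2,3.4,-1,0,0,0,0],[17.2,3.4,-1,0,0,0,0]],
  ],
)

```text
time_s: 30.65
tool_pos: [0.6682, 0.0375, 0.1583]
tool_rot: [-3.141, 0.001, 0.106]
force: [-0.5, 0.1, -0.8]
gripper_width: 0.0434
```

```bash
cat >> h.py <<'E'
def lane(n='top',ys=(-25,0,25)):
    """runs of dark pixels along the lane, tray x in mm, sampled at roller-axis height"""
    p,d=snap(n,'lane%d'%(r.get_obs()['time_s']*100)); g=cv2.cvtColor(p,cv2.COLOR_BGR2HSV)
    for y in ys:
        xs=np.arange(-145,200,1); b=[]
        for x in xs:
            u,v=px(n,T2w(x/1e3,y/1e3,.015,TP)); q=p[int(round(v)),int(round(u))].astype(int); b.append(q.max()<85)
        b=np.diff(np.r_[0,np.array(b,int),0]); s,e=np.where(b==1)[0],np.where(b==-1)[0]
        print(y,[(int(xs[i]),int(xs[j-1])) for i,j in zip(s,e)])
E
python3 - <<'E'
from h import *
to(tr(0,-172,.08,6.2))
lane()
E
```

```text
now [0.6682 0.0375 0.1583] [-1.8e+02  1.0e-01  6.1e+00] F [-0.5  0.1 -0.8] g 0.0434 t 30.65
   [0.08 0.2  7.83] [-0.   0.1 -0.1]
-25 [(24, 26), (64, 129)]
0 [(63, 136), (140, 141)]
25 [(63, 122), (134, 154)]
```

Emit:
carry_out(
  steps=[
    [[0.1,0.2,0,0,0,0,0],[0.1,0.2,3,0,0,0,0],[0.1,0.2,6,0,0,0,0],[0.1,0.2,7.7,0,0,0,0],[0.1,0.2,7.7,0,0,0,0],[0.1,0.2,7.7,0,0,0,1],[0.1,0.2,7.7,0,0,0,1],[0.1,0.2,7.7,0,0,0,1],[0.1,0.2,7.7,0,0,0,1]],
  ],
  newtons=20,
)

```text
time_s: 31.6
tool_pos: [0.6699, 0.0366, 0.0825]
tool_rot: [-3.141, 0.002, 0.108]
force: [-8.2, -1.1, 7.2]
gripper_width: 0.0193
```

Emit:
carry_out(
  steps=[
    [[-2,0,0,0,0,0,1],[-4,0,0,0,0,0,1],[-6,0,0,0,0,0,1],[-8,0,0,0,0,0,1],[-9.4,0,0,0,0,0,1],[-10.0,0,0,0,0,0,1],[-10.3,0,0,0,0,0,1],[-10.5,0,0,0,0,0,1],[-10.7,0,0,0,0,0,1],[-10.8,0,0,0,0,0,1],[-10.8,0,0,0,0,0,1]],
  ],
)

```text
time_s: 32.7
tool_pos: [0.5645, 0.0244, 0.0824]
tool_rot: [3.141, -0.002, 0.107]
force: [2.3, -3.6, 6.1]
gripper_width: 0.0157
```

Emit:
carry_out(
  steps=[
    [[-0.2,0,0,0,0,0,1],[-0.4,0,0,0,0,0,1],[-0.6,0,0,0,0,0,1],[-0.6,0,0,0,0,0,1]],
  ],
)

```text
time_s: 33.1
tool_pos: [0.5633, 0.0243, 0.0827]
tool_rot: [3.138, -0.013, 0.108]
force: [13.5, -3.1, -5.7]
gripper_width: 0.0154
```

Against its stop (force up 11 N with barely 1 mm of motion). Release and retreat.

Emit:
carry_out(
  steps=[
    [[0.2,0,0,0,0,0,1],[0.2,0,0,0,0,0,0],[0.2,0,0,0,0,0,0],[0.2,0,0,0,0,0,0],[0.2,0,-4,0,0,0,0],[0.2,0,-8,0,0,0,0],[-4,-8,-12,0,0,0,0],[-6,-16,-12,0,0,0,0],[-8,-24,-12,0,0,0,0],[-8,-24,-12,0,0,0,0],[-8,-24,-12,0,0,0,0]],
  ],
)

```text
time_s: 34.2
tool_pos: [0.4528, 0.2475, 0.2005]
tool_rot: [-3.141, 0.003, 0.109]
force: [2.4, 0.8, 0.3]
gripper_width: 0.0434
```

```bash
python3 - <<'E'
from h import *
to(); lane()
p,_=snap('top','fin'); f=cv2.imread('pics/top0.png')
# bolt bar along y at x=0 (height 17 mm) and knob: compare with the start picture (bolt home)
for y in range(-190,70,10):
    u,v=px('top',T2w(0,y/1e3,.020,TP)); u,v=int(round(u)),int(round(v)); print(y,p[v,u],f[v,u],end=' | ')
u,v=map(int,px('top',T2w(0,-.067,.082,TP)))
a,b=f[v-6:v+7,u-6:u+7],p[v-12:v+13,u-12:u+13]
m=cv2.matchTemplate(b,a,cv2.TM_CCOEFF_NORMED); print('\nknob match',cv2.minMaxLoc(m),'centre=(6,6)')
dd=cv2.absdiff(p,f).max(2)>60; n,l,s,c=cv2.connectedComponentsWithStats(dd.astype(np.uint8))
print([tuple(x) for x in s[1:] if x[4]>25])
E
```

```text
now [0.4528 0.2475 0.2005] [-180.     0.2    6.2] F [2.4 0.8 0.3] g 0.0434 t 34.2
-25 [(64, 121), (156, 161)]
0 [(63, 120), (156, 160)]
25 [(63, 122), (155, 167)]
-190 [ 82 145 234] [ 82 143 232] | -180 [57 74 99] [53 71 97] | -170 [ 91 150 228] [ 92 149 228] | -160 [ 86 140 219] [ 88 142 220] | -150 [ 92 147 225] [ 91 147 225] | -140 [ 87 141 218] [ 87 140 217] | -130 [ 92 148 225] [ 90 147 224] | -120 [ 91 147 224] [ 89 144 223] | -110 [ 90 146 223] [ 88 144 221] | -100 [ 94 150 227] [ 92 148 226] | -90 [ 91 147 224] [ 89 147 223] | -80 [ 99 160 238] [ 94 152 235] | -70 [ 99 105 110] [76 81 90] | -60 [ 98 104 114] [136 145 156] | -50 [196 207 219] [191 201 215] | -40 [204 218 227] [202 213 226] | -30 [216 228 235] [214 225 233] | -20 [190 202 215] [189 200 213] | -10 [204 216 227] [203 214 225] | 0 [216 227 233] [214 226 232] | 10 [229 236 242] [229 236 242] | 20 [202 214 224] [200 212 224] | 30 [212 224 231] [212 223 230] | 40 [230 237 243] [229 237 243] | 50 [141 151 163] [140 150 162] | 60 [239 245 249] [238 244 249] | 
knob match (-0.5055466294288635, 0.9326593279838562, (8, 0)
[... 586 characters left out ...]
(11), np.int32(31), np.int32(255)), (np.int32(258), np.int32(229), np.int32(16), np.int32(32), np.int32(352)), (np.int32(53), np.int32(255), np.int32(26), np.int32(62), np.int32(272)), (np.int32(208), np.int32(261), np.int32(11), np.int32(10), np.int32(33)), (np.int32(155), np.int32(306), np.int32(33), np.int32(12), np.int32(274)), (np.int32(111), np.int32(364), np.int32(12), np.int32(8), np.int32(49)), (np.int32(96), np.int32(366), np.int32(26), np.int32(34), np.int32(584)), (np.int32(44), np.int32(369), np.int32(26), np.int32(10), np.int32(60)), (np.int32(0), np.int32(371), np.int32(11), np.int32(16), np.int32(84)), (np.int32(238), np.int32(374), np.int32(39), np.int32(26), np.int32(849))]
```

```bash
python3 -c "
from workcell import workorder; print(workorder.hand_in())"
```

```text
the job is handed in; nothing more can be done
None
```

I did the job in the order asked and handed it in at about 34 s of robot time. I drew the bolt to its stop, then pressed the button and slid the sleeve to the long setting. Both black rollers, the only ones I found, were set on the open part of the lane and rolled into the bay. Last I slid the bolt home.

**What the last checks showed:**
- **Rollers:** they cover x ≈ 63 to 121 mm, so their centres are near 78 and 107 mm. They need to be at 41 mm or more.
- **Bolt:** pressed home, the force rose about 11 N for about 1 mm of motion. The final picture shows the knob within 1 pixel (about 2.5 mm) of where it stood at the start, on the home side.
- **Button:** I saw it up through the sleeve's other hole after the slide and again in later pictures.
- **Other things:** nothing else on the table was touched. A comparison of first and last pictures flagged no change at the pink roller. One changed patch (208–243, 229–295 px) and the larger ones to its left look like the arm in view; I did not view the last picture to confirm.

I had used all 16 pictures, so the last roller push, the bolt closing and the final state were checked from pixel values and forces, not by viewing a picture. No check failed or disagreed, and I noticed no slack in the grip and no roller knocked aside.

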